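# Grease the lamp hoist's bearing

## Task

Grease the lamp hoist's bearing whose tilted grease nipple is bare: take the push-type grease gun out of the tool rack, press its coupler squarely onto that nipple until the jaws snap over the head, then keep pushing along the nipple so that the gun's nozzle slides most of its stroke into the barrel against its spring. Finish while holding it there, the gun still in your grip and the nozzle pushed in; leave the nipple with the red cap alone and do not disturb the other things on the table.

Things in the scene. Friction and masses are not known exactly. Their poses are not given: they have to be found in the camera images.
- gun_grip (a point): Push-type grease gun, loose, 0.3 to 0.6 kg, round, nose down in the rack. This point: on its axis, half-way up the grey grip with black ribs at its top (30 mm diameter, from 33 mm below this point to the gun's top 27 mm above it). z axis: from nose to grip. Below the grip a 42 mm red barrel, step 33 mm and lower rim 118 mm below this point, then nozzle and coupler, whose mouth is 206 mm below.
- gun: The grease gun as a whole; origin on its axis at the lower rim of the red barrel, which rests on the rack's top (118 mm below the grip point), z axis from nose to grip. To clear the rack it must be lifted 90 mm straight up; coupler 30 mm across in a 37 mm hole.
- coupler_seat (a point): Centre of the flat floor inside the coupler at the gun's nose, on the axis, 196 mm below the grip point while the nozzle is out; z from nose to grip. Cup, 28 mm outside, 19 mm bore, mouth 10 mm in front of this point, with three spring jaws, 12 mm apart at rest, which ride over a 16 mm head at 4 to 10 N and snap under it; this point then touches the nipple's top. The head may enter up to 4 mm off.
- nozzle (a joint): How far the nozzle with its coupler is pushed into the gun's barrel: 0 fully out, 0.016 m fully in. Its spring begins to give at 12 N, more than the snap takes, needs 16 N at 10 mm and 18.4 N fully in, and pushes it out again when the push stops. The nozzle also swivels up to 5 degrees any way at the barrel, sprung to centre (coupler gives 1 mm sideways per 0.8 N).
- nipple_top (a point): Bare steel button-head grease nipple to be greased, on one of the hoist's two green pillow-block bearings (which one varies). This point: centre of its head's top, 97 mm above the table. z axis: out along the nipple, 30 degrees off vertical, square to the shaft, towards the hoist's -x side. Head 16 mm wide, 8 mm thick, domed, on a 10 mm neck, 19 mm in all above its boss. Fixed.
- nipple_capped_top (a point): Top of the other bearing's nipple, covered with a red plastic dust cap (23 mm wide); same lean as the bare one, 170 mm from it along the shaft. Leave alone.
- bearing_bare: Green pillow-block bearing that carries the bare nipple: foot 140 mm along x, 38 mm along y, 72 mm high, origin at the centre of its underside, on the hoist's 10 mm base plate. Fixed.
- bearing_capped: The other green pillow-block bearing, same size, with the red-capped nipple. Fixed. Leave alone.
- hoist: Lamp hoist: grey base plate 205 x 250 x 10 mm (origin at the table, under the shaft's middle; plate from 95 mm to -x to 110 mm to +x), shaft along y 46.5 mm above the table, drum and gears in the middle, blue geared motor on the +x side, all below 90 mm; bearings 85 mm either side of the middle. Fixed; place and yaw vary.
- rack: Plywood tool rack, 150 (x) x 190 (y) mm, top at 105 mm, origin at the centre of its underside, fixed. The gun stands in its 37 mm hole, 25 mm to -x of the middle; four screwdriver handles, 24 mm thick, stand up to 45 mm above the top in a row 48 mm to +x of the middle.
- carton: Small lamp carton 80 x 140 x 60 mm, loose; not to be disturbed.
- canopy: Bright metal ceiling rose, 110 mm wide, 50 mm high, loose; not to be disturbed.
- grease_tin: Grease tin 72 mm wide, 75 mm high, loose; not to be disturbed.
- tester: White hand-held tester 150 x 75 x 32 mm, loose; not to be disturbed.
- spanner: Steel spanner, 200 mm long, lying flat, loose; not to be disturbed.
- dust_cap: The red dust cap already pulled off the bare nipple, 23 mm wide, 18 mm high, lying on the table in front of the hoist and rack, loose; not to be disturbed.

How it is judged:
On the way, in this order (a step that is already met when the one before it is completed fails the run):
1. the gun has been lifted clear of the rack, in the grip (height (world z) of coupler_seat above 0.115 m and contact force between the fingers and gun above 1 N and contact force between gun and rack below 0.1 N), for 0.1 s.
2. the coupler has snapped squarely onto the bare nipple (z of coupler_seat in the frame of nipple_top below 0.002 m and distance between coupler_seat and nipple_top below 0.004 m and angle between the z axis of coupler_seat and the z axis of nipple_top, either way round below 0.12 rad), for 0.03 s.
At the end, for the whole second after the job is handed in: Through the last second: coupler snapped on the bare nipple (floor less than 2 mm above the head's top, centres within 4 mm, axes within 0.12 rad), nozzle pushed in by more than 10 of its 16 mm, the gun pressing on that bearing with over 10 N, still in the fingers and at rest (all of step 2 and value of joint nozzle above 0.01 m and contact force between gun and bearing_bare above 10 N and contact force between the fingers and gun above 1 N and linear speed of gun below 0.02 m/s); the arm keeps its last pose, push and grip.
It fails at once if the gun was pushed against the bearing with the red-capped nipple (contact force between gun and bearing_capped above 3 N).
It fails at once if another thing on the table was moved by more than 15 mm (distance of any of carton, canopy, grease_tin, tester, spanner, dust_cap from where it was at the start of the episode above 0.015 m).
It also fails if it takes over 42 s, if anything falls off the work surface, if the arm or the gripper's body presses on something with over 40 N, if the wrist force passes 120 N, or if a joint passes its speed limit or range.

## Robot

A 6-joint arm with a two-finger parallel gripper is mounted at the origin on the work surface. World frame = base frame: x ahead of the robot, y to its left, z up, the work surface at z = 0. Lengths are in m, angles in rad, forces in N, time in s.
With the tool pointing down it reaches from about 0.275 to 0.825 m from the base axis. Payload 5.2 kg.
Tool frame: the origin (TCP) lies on the centre line of the jaws, within the pads' length; the fingertips stand 17 mm ahead of it and the grasp point (between the pads) lies 2 mm behind it; z points along the fingers, y is the direction in which the jaws open and shut (so a half turn about z gives the same grasp; the last joint's range is limited). The gripper opens to 93 mm and grips with 3 to 60 N. Pads are 15 mm wide; open, the fingers measure 128 mm over their backs; the gripper's body (75 mm by 188 mm) begins 65 mm behind the grasp point.
Start: joints at [1.126, 0.259, 1.535, -0, 1.348, -0.203], TCP at [0.132, 0.534, 0.204] pointing down, gripper open.
Joint ranges: [-3.14, 3.14], [-0.91, 2.08], [0.19, 2.58], [-1.22, 4.36], [0.22, 2.71], [-3.12, 3.12]. Speed limits (rad/s): [2.57, 2.57, 3.14, 3.14, 3.14, 3.14].

## Interface

Orientations are given as a rotation vector (axis times angle).
In Python, from plant import * gives the robot as it stands. Calls block until the motion is done:
- reach(position, orientation): joint-space move of the TCP to a pose.
- line_to(position, attitude=None, velocity=0.15, contact_N=None): straight line of the TCP; attitude=None keeps the orientation; velocity is the mean speed in m/s. With contact_N (N) it stops when the force on the tool has changed by that much, and returns True; else False.
- move_joints(angles): joint-space move.
- set_gripper(opening, newtons=None): finger opening in m; newtons is the grip in N (None keeps the last); returns when the fingers have stopped.
- hold(seconds).
- ik(position, orientation): joint angles nearest the present ones, or None.
- state(): the state.
- grab_frame(name): name is "scene" or "top" or "wrist"; returns (picture, depth): 420x560x3 uint8, red, green, blue; 420x560 float32, m along the optical axis (not along the pixel's ray), 0 where there is no reading.
- camera_model(name): a dict with "intrinsics" (3x3 intrinsics, pixels), "k1" (the pictures are not rectified: a ray, as slopes to the right and down, at radius r is drawn at 1 + k1 r^2 times it, then the intrinsics apply), "rvec" (rotation vector, rad) and "tvec" (3), from world to camera coordinates, as OpenCV has them. Camera axes: x right, y down, z forward; pixel columns grow to the right and rows downward; lengths in m; the calibration is good to about 2 mm. A picture is of the moment at which its call begins: read the wrist's pose just before it. camera_model takes no time and is no camera call; for the wrist camera it gives the pose at the moment of the call.
A pose or a line that the arm cannot do raises PlanningError and nothing moves.
- sign_off(): hands the job in, once; it reports no verdict.
The state is a dict: "time": time; "joints": joint angles; "joint_velocities": joint speeds; "tau": joint torques, N m; "ee_pos": TCP position; "tcp_rot": TCP orientation; "force": force on the tool from outside, world axes, zero at the start; "ft_torque": the same for the moment, N m; "width": finger opening in m.
Only numpy, scipy, OpenCV 4.12 (cv2) and the standard library are available. Lean on these libraries where they do the work, as an engineer would, in place of code of your own. Each camera call takes 0.05 s, during which the arm holds its last target. There are 200 camera calls.

## Working session

There is one attempt and no reset: what is moved stays moved. The work goes in short steps, each a Python script; the robot and the scene stay as the last script left them, time stands still between calls to the robot, and variables do not carry over. Pictures are saved under pics/ and viewed, about 8 in all and at most 12, crops included, and the job is handed in when it is done.

```bash
mkdir -p pics; ls; python3 - <<'E'
from plant import *
import cv2,numpy as np
for n in("scene","top"):
    p,d=grab_frame(n); np.savez(f"{n}0.npz",p=p,d=d)
    cv2.imwrite(f"pics/{n}0.png",p[:,:,::-1])
    m=camera_model(n); print(n,m)
print(state()["time"])
E
```

```text
pics
scene {'intrinsics': array([[533.38144556,   0.        , 284.69799776],
       [  0.        , 533.38144556, 215.42667896],
       [  0.        ,   0.        ,   1.        ]]), 'k1': -0.21494340438770124, 'rvec': array([ 1.43202418,  2.17997746, -0.82358528]), 'tvec': array([ 0.20025558, -0.25836255,  1.99686713])}
top {'intrinsics': array([[430.59294399,   0.        , 281.39574741],
       [  0.        , 430.59294399, 206.97388455],
       [  0.        ,   0.        ,   1.        ]]), 'k1': -0.007424885838324468, 'rvec': array([ 2.18088943, -2.14829448,  0.12228724]), 'tvec': array([0.01494179, 0.55897841, 1.31777381])}
0.1
```

View pics/top0.png

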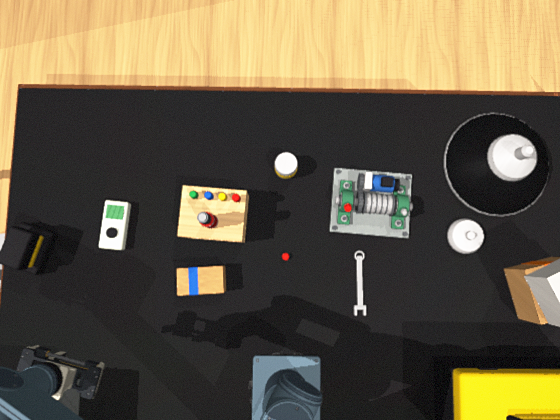

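View pics/scene0.png

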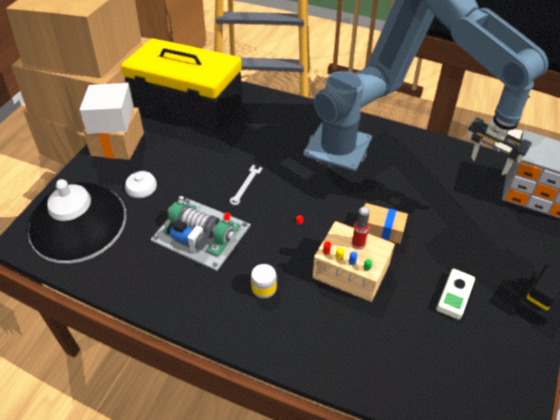

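Top view: gun at about (205,218) in the rack, capped nipple (348,208), bare nipple (404,211), motor on the far (+x) side, dust cap (285,257). The scene view agrees. Next, coarse positions.

```bash
cat > h.py <<'E'
import numpy as np,cv2
from scipy.spatial.transform import Rotation as R
def ray(m,uv):
    K=m["intrinsics"];q=(np.atleast_2d(uv)-[K[0,2],K[1,2]])/[K[0,0],K[1,1]]
    s=q.copy()
    for _ in range(20): s=q/(1+m["k1"]*(s**2).sum(1,keepdims=True))
    M=R.from_rotvec(m["rvec"]).as_matrix()
    return -M.T@m["tvec"], np.c_[s,np.ones(len(s))]@M   # origin, dirs (depth-scaled)
def onplane(m,uv,z):
    o,d=ray(m,uv); return o+d*((z-o[2])/d[:,2])[:,None]
def proj(m,X):
    c=R.from_rotvec(m["rvec"]).apply(np.atleast_2d(X))+m["tvec"]; s=c[:,:2]/c[:,2:]
    s=s*(1+m["k1"]*(s**2).sum(1,keepdims=True)); K=m["intrinsics"]
    return s*[K[0,0],K[1,1]]+[K[0,2],K[1,2]]
def cloud(m,dep):
    v,u=np.indices(dep.shape); o,d=ray(m,np.c_[u.ravel(),v.ravel()].astype(float))
    return (o+d*dep.reshape(-1,1)).reshape(*dep.shape,3)
def meet(ms,uvs):   # least-squares point of several rays
    A=np.zeros((3,3));b=np.zeros(3);L=[]
    for m,uv in zip(ms,uvs):
        o,d=ray(m,uv);d=d[0]/np.linalg.norm(d[0]);P=np.eye(3)-np.outer(d,d);A+=P;b+=P@o;L.append((P,o))
    X=np.linalg.solve(A,b); return X,[np.linalg.norm(P@(X-o)) for P,o in L]
E
python3 - <<'E'
from plant import *; from h import *
np.set_printoptions(precision=4,suppress=True)
m=camera_model("top");f=np.load("top0.npz");C=cloud(m,f["d"]);p=f["p"]
Z=C[...,2]
def box(u0,u1,v0,v1):
    k=np.zeros(Z.shape,bool);k[v0:v1,u0:u1]=1;return k&(f["d"]>0)
k=box(185,225,200,235)&(Z>.2);print("gun hi",k.sum(),np.median(C[k],0),C[k].max(0))
k=box(185,225,200,235)&(Z>.24);print("gun top",k.sum(),C[k].mean(0))
k=box(170,255,180,245)&(abs(Z-.105)<.006);
r=cv2.minAreaRect(C[k][:,:2].astype(np.float32));print("rack",r)
k=box(325,420,160,245)&(Z>.004)
r=cv2.minAreaRect(C[k][:,:2].astype(np.float32));print("plate",r)
k=box(395,415,195,225)&(Z>.085);print("bare",k.sum(),C[k].mean(0),C[k].max(0))
hsv=cv2.cvtColor(p,cv2.COLOR_RGB2HSV)
red=((hsv[...,0]<8)|(hsv[...,0]>172))&(hsv[...,1]>150)&(hsv[...,2]>90)
k=box(335,360,198,220)&red;print("cap",k.sum(),C[k].mean(0))
s=state();print(s["ee_pos"],s["tcp_rot"]);w=camera_model("wrist")
Rt=R.from_rotvec(s["tcp_rot"]);o,d=ray(w,[[280,210]]);print("cam in tool",Rt.inv().apply(o-s["ee_pos"]),Rt.inv().apply(d))
print(w["intrinsics"],w["k1"]); print("uv of corners",[onplane(m,[[285,385]],0)])
E
```

```text
gun hi 141 [0.5046 0.2273 0.251 ] [0.5213 0.244  0.2571]
gun top 113 [0.5057 0.2289 0.251 ]
rack ((0.5313230156898499, 0.22899973392486572), (0.19122447073459625, 0.15024103224277496), 86.09196472167969)
plate ((0.5834699869155884, -0.26773738861083984), (0.2719934582710266, 0.3052268624305725), 0.6090700030326843)
bare 36 [ 0.5473 -0.3433  0.0929] [ 0.5704 -0.3331  0.1015]
cap 55 [ 0.554  -0.1738  0.0942]
[0.1315 0.5335 0.2029] [-0.3788 -3.1182  0.0024]
cam in tool [ 0.0824 -0.0015 -0.1819] [[-0.2993 -0.0112  0.9542]]
[[312.1842   0.     283.5064]
 [  0.     312.1842 207.9594]
 [  0.       0.       1.    ]] -0.04416454119783782
uv of corners [array([[0.0129, 0.0041, 0.    ]])]
```

```bash
cat >> h.py <<'E'
def tool(zdir,xdir):   # rotvec of tool with z along zdir, x nearest xdir
    z=np.array(zdir,float);z/=np.linalg.norm(z);x=np.array(xdir,float);x-=z*(x@z);x/=np.linalg.norm(x)
    return R.from_matrix(np.c_[x,np.cross(z,x),z]).as_rotvec()
E
python3 - <<'E'
from plant import *; from h import *
np.set_printoptions(precision=3,suppress=True)
n=np.array([.5473,-.3433,.097]);a=np.radians(-2.3);nz=np.array([-.5*np.cos(a),-.5*np.sin(a),.866])
for g in range(0,360,45):
    x=[np.cos(np.radians(g)),np.sin(np.radians(g)),0]
    o=[]
    for L in(.165,.181,.26):
        q=ik(n+nz*L,tool(-nz,x)); o.append(None if q is None else np.array(q))
    q=ik([.506,.2295,.208],tool([0,0,-1],x));
    q2=ik([.506,.2295,.31],tool([0,0,-1],x))
    print(g,o,"pick",q if q is None else np.array(q),q2 is not None)
E
```

```text
0 [array([-1.141,  0.052,  1.822,  0.531,  1.076,  0.212]), array([-1.159,  0.03 ,  1.81 ,  0.525,  1.114,  0.215]), array([-1.25 , -0.061,  1.732,  0.506,  1.306,  0.221])] pick [ 0.225  0.266  1.515 -0.     1.361  1.796] True
45 [array([-1.141,  0.052,  1.822,  0.531,  1.076, -0.639]), array([-1.159,  0.03 ,  1.81 ,  0.525,  1.114, -0.635]), array([-1.25 , -0.061,  1.732,  0.506,  1.306, -0.629])] pick [ 0.225  0.266  1.515 -0.     1.361  1.01 ] True
90 [array([-1.141,  0.052,  1.822,  0.531,  1.076, -1.348]), array([-1.159,  0.03 ,  1.81 ,  0.525,  1.114, -1.344]), array([-1.25 , -0.061,  1.732,  0.506,  1.306, -1.338])] pick [ 0.225  0.266  1.515 -0.     1.361  0.225] True
135 [array([-1.141,  0.052,  1.822,  0.531,  1.076, -2.067]), array([-1.159,  0.03 ,  1.81 ,  0.525,  1.114, -2.063]), array([-1.25 , -0.061,  1.732,  0.506,  1.306, -2.057])] pick [ 0.225  0.266  1.515 -0.     1.361 -0.56 ] True
180 [array([-1.141,  0.052,  1.822,  0.531,  1.076, -2.93 ]), array([-1.159,  0.03 ,  1.81 ,  0.525,  1.114, -2.927]), array([-1.25 , -0.061,  1.732,  0.506,  1.306, -2.921])] pick [ 0.225  0.266  1.515 -0.     1.361 -1.346] True
225 [array([-1.141,  0.052,  1.822,  0.531,  1.076,  2.503]), array([-1.159,  0.03 ,  1.81 ,  0.525,  1.114,  2.506]), array([-1.25 , -0.061,  1.732,  0.506,  1.306,  2.512])] pick [ 0.225  0.266  1.515 -0.     1.361 -2.131] True
270 [array([-1.141,  0.052,  1.822,  0.531,  1.076,  1.794]), array([-1.159,  0.03 ,  1.81 ,  0.525,  1.114,  1.797]), array([-1.25 , -0.061,  1.732,  0.506,  1.306,  1.803])] pick [ 0.225  0.266  1.515  0.     1.361 -2.917] True
315 [array([-1.141,  0.052,  1.822,  0.531,  1.076,  1.075]), array([-1.159,  0.03 ,  1.81 ,  0.525,  1.114,  1.078]), array([-1.25 , -0.061,  1.732,  0.506,  1.306,  1.084])] pick [ 0.225  0.266  1.515 -0.     1.361  2.581] True
```

```bash
python3 - <<'E'
from plant import *; from h import *
np.set_printoptions(precision=4,suppress=True)
n=np.array([.5473,-.3433,.097]);a=np.radians(-2.3);nz=np.array([-.5*np.cos(a),-.5*np.sin(a),.866])
def snap(name):
    m=camera_model("wrist");p,d=grab_frame("wrist");np.savez(name+".npz",p=p,d=d,**m);cv2.imwrite(f"pics/{name}.png",p[:,:,::-1])
reach([.506,.2295,.30],tool([0,0,-1],[0,1,0]));snap("g1")
t=tool(-nz,[0,1,0]);hy=np.array([-np.sin(a),np.cos(a),0])
reach(n+nz*.13-hy*.06,t);snap("n1")
line_to(n+nz*.13+hy*.03);snap("n2")
print(state()["time"])
E
python3 -c "
import cv2,numpy as np
a=[cv2.imread(f'pics/{k}.png') for k in('g1','n1','n2')]
i=np.vstack([np.hstack(a[:2]),np.hstack([a[2],a[2]*0])])
cv2.imwrite('pics/m1.png',cv2.resize(i,(800,600),interpolation=cv2.INTER_AREA))"
```

```text
5.0667
```

View pics/m1.png

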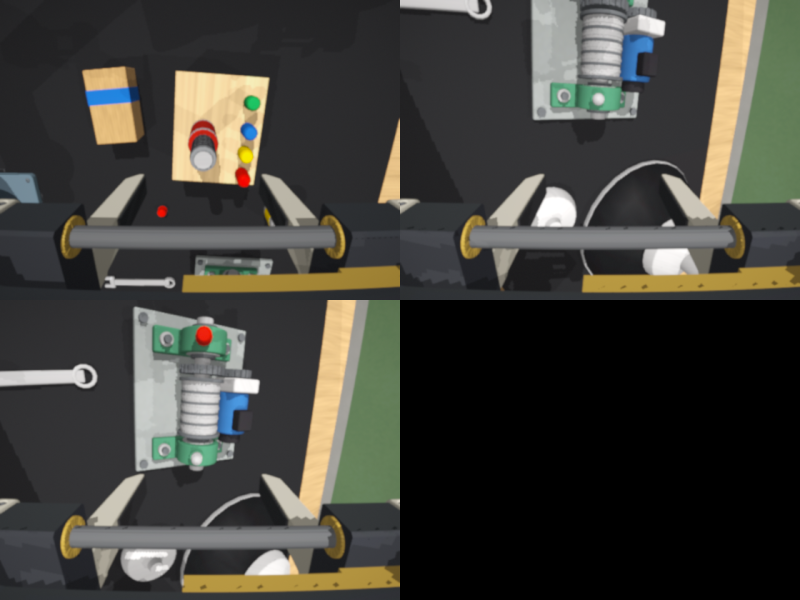

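```bash
python3 - <<'E'
import cv2,numpy as np
o=[]
for n,u,v in(("g1",284,221),("n1",277,137),("n2",274,221)):
    p=np.load(n+".npz")["p"][v-25:v+25,u-25:u+25,::-1];o.append(cv2.resize(p,(250,250),interpolation=cv2.INTER_NEAREST))
cv2.imwrite("pics/c1.png",np.hstack(o))
E
```

```text
(no output)
```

View pics/c1.png

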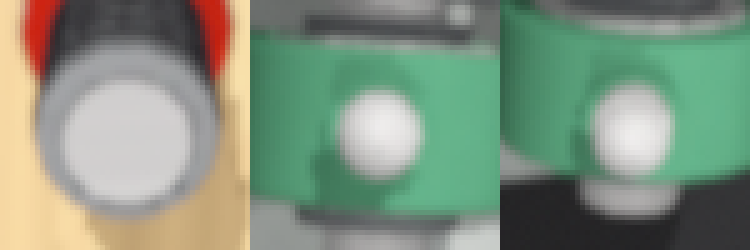

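```bash
python3 - <<'E'
import numpy as np; from h import *
np.set_printoptions(precision=4,suppress=True)
def blob(n,u,v,r,mask):
    f=np.load(n+".npz");p=f["p"];k=np.zeros(p.shape[:2],np.uint8);k[v-r:v+r,u-r:u+r]=255
    k&=mask(p)
    _,lab,st,ce=cv2.connectedComponentsWithStats(k);i=lab[v,u];return f,ce[i],st[i]
def bright(p):
    q=p.astype(int);return ((q.min(2)>130)&(q.max(2)-q.min(2)<25)).astype(np.uint8)*255
f,c,s=blob("g1",284,223,25,lambda p:((p.min(2)>185)&(p.max(2).astype(int)-p.min(2)<25)).astype(np.uint8)*255);print("gun",c,s,onplane(f,c,.250))
C=cloud(f,f["d"]);print(" depth",C[int(c[1]),int(c[0])])
def red(p):
    q=p.astype(int);return ((q[...,0]>120)&(q[...,1]<70)&(q[...,2]<70)).astype(np.uint8)*255
ms,us=[],[]
for n,u,v,vm in(("n1",277,138,None),("n2",275,219,228)):
    f,c,s=blob(n,u,v,12,bright)
    print(n,c,s,"h=.0935:",onplane(f,c,.0935),"depth",cloud(f,f["d"])[v,u]);ms.append(f);us.append(c)
print(meet(ms,us))
f,c,s=blob("n2",284,50,25,red);print("cap",c,s,onplane(f,c,.09))
t=np.load("top0.npz");
from plant import camera_model
m=camera_model("top");sc=camera_model("scene")
for X in([.5473,-.3433,.0935],):print(proj(m,X),proj(sc,X))
E
```

```text
gun [283.9462 223.9742] [272 213  25  23 465] [[0.5048 0.2268 0.25  ]]
 depth [0.5041 0.2283 0.2519]
n1 [277.4474 138.3333] [270 130  16  18 228] h=.0935: [[ 0.5404 -0.3461  0.0935]] depth [ 0.538  -0.3454  0.097 ]
n2 [274.8745 221.5974] [268 213  15  18 231] h=.0935: [[ 0.5403 -0.3443  0.0935]] depth [ 0.5393 -0.3405  0.0957]
(array([ 0.5433, -0.3467,  0.088 ]), [np.float64(7.91749961952123e-05), np.float64(7.917499619505082e-05)])
cap [285.1581  50.0089] [274  37  23  27 449] [[ 0.5546 -0.1772  0.09  ]]
[[404.0704 210.2919]] [[180.8495 199.3995]]
```

```bash
python3 - <<'E'
import numpy as np; from h import *
from plant import camera_model
np.set_printoptions(precision=4,suppress=True)
f=np.load("n2.npz");g=cv2.cvtColor(f["p"],cv2.COLOR_RGB2GRAY).astype(int)
def fit(m,pts):
    X=onplane(m,np.array(pts,float),.010)[:,:2]
    vx,vy,x,y=cv2.fitLine(X.astype(np.float32),cv2.DIST_HUBER,0,.01,.01).ravel()
    return np.degrees(np.arctan2(-vx*np.sign(vy),abs(vy))),(x,y),np.std((X-[x,y])@[-vy,vx])
pts=[]
for v in range(25,225,4):
    d=np.diff(g[v,170:210]);pts.append((170.5+d.argmax(),v))
print("n2 -x edge",fit(f,pts))
t=np.load("top0.npz");m=camera_model("top");g=cv2.cvtColor(t["p"],cv2.COLOR_RGB2GRAY).astype(int)
pts=[]
for u in range(338,406,2):
    d=np.diff(g[225:245,u]);pts.append((u,225.5+d.argmin()))
print("top -x edge",fit(m,pts))
pts=[]
for u in range(345,400,2):
    d=np.diff(g[160:180,u]);pts.append((u,160.5+d.argmax()))
print("top +x edge",fit(m,pts))
for n,(u0,u1) in dict(left=(322,342),right=(402,422)).items():
    pts=[]
    for v in range(182,230,2):
        d=np.diff(g[v,u0:u1]);pts.append(((u0+.5+(d.argmax() if n=="left" else d.argmin())),v))
    X=onplane(m,np.array(pts,float),.01);print(n,np.polyfit(X[:,0],X[:,1],1),np.median(X,0))
# bare nipple in the top view
k=t["p"][198:224,390:416,::-1];c=t["p"][195:225,335:365,::-1]
cv2.imwrite("pics/c2.png",np.hstack([cv2.resize(k,(390,390),interpolation=0),cv2.resize(np.load("n2.npz")["p"][0:250,170:330,::-1],(250,390))]))
E
```

```text
n2 -x edge (np.float32(-4.306193), (np.float32(0.47733253), np.float32(-0.2475646)), np.float64(0.00031273078242845996))
top -x edge (np.float32(-4.1408405), (np.float32(0.47694895), np.float32(-0.2612624)), np.float64(0.0009070108339071091))
top +x edge (np.float32(-3.7901444), (np.float32(0.68381417), np.float32(-0.26619318)), np.float64(0.0016210668171527211))
left [-0.0693 -0.0954] [ 0.5698 -0.1361  0.01  ]
right [-0.0761 -0.3425] [ 0.5737 -0.3885  0.01  ]
```

View pics/c2.png

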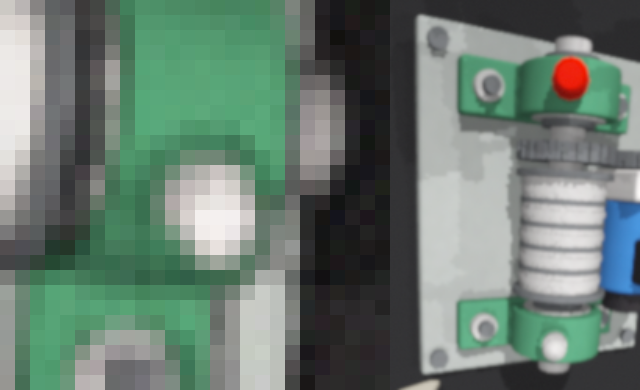

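Hoist yaw is about -4.2° from three plate edges. Nipple top is about (0.538,-0.345) by the wrist camera and (0.536,-0.343) from the plate geometry. Next: pick the gun, lift it, go to the pre-contact pose and look.

```bash
cat >> h.py <<'E'
a=np.radians(-4.2);hx=np.array([np.cos(a),np.sin(a),0]);hy=np.array([-np.sin(a),np.cos(a),0])
nz=-.5*hx+np.array([0,0,.75**.5]);nx=np.cross(hy,nz)  # nx: across, towards +x/up
ATT=tool(-nz,hy);SEAT=.182
E
python3 - <<'E'
from plant import *; from h import *
np.set_printoptions(precision=4,suppress=True)
N=np.array([.538,-.344,.097]);t0=tool([0,0,-1],[0,1,0])
def snap(name,c="wrist"):
    m=camera_model(c);s=state();p,d=grab_frame(c);np.savez(name+".npz",p=p,d=d,ee=s["ee_pos"],rot=s["tcp_rot"],**m);cv2.imwrite(f"pics/{name}.png",p[:,:,::-1])
reach([.505,.228,.29],t0)
print("touch",line_to([.505,.228,.209],velocity=.08,contact_N=8),state()["ee_pos"])
set_gripper(.0,60);s=state();print("width",s["width"],s["force"])
line_to([.505,.228,.375],velocity=.12);s=state();print("width",s["width"],s["force"],s["ee_pos"])
snap("h1")
reach(N+nz*(SEAT+.05),ATT);s=state();print(s["ee_pos"]-(N+nz*(SEAT+.05)),s["force"],s["width"],s["time"])
snap("h2");snap("h2s","scene")
a_=cv2.imread("pics/h1.png");b=cv2.imread("pics/h2.png");c=cv2.imread("pics/h2s.png")[120:290,110:340]
cv2.imwrite("pics/m2.png",np.vstack([np.hstack([cv2.resize(k,(400,300)) for k in(a_,b)]),np.hstack([cv2.resize(c,(400,296)),np.zeros((296,400,3),np.uint8)])]))
E
```

```text
touch False [0.5054 0.2281 0.2096]
width 0.029145678381787308 [ 0.0636  0.0952 -1.0986]
width 0.02884262158007542 [ 0.134   0.0997 -4.2348] [0.5047 0.2279 0.3741]
[0.0004 0.0006 0.0001] [-0.4514  0.3942 -4.268 ] 0.029166381938028424 12.875
```

View pics/m2.png

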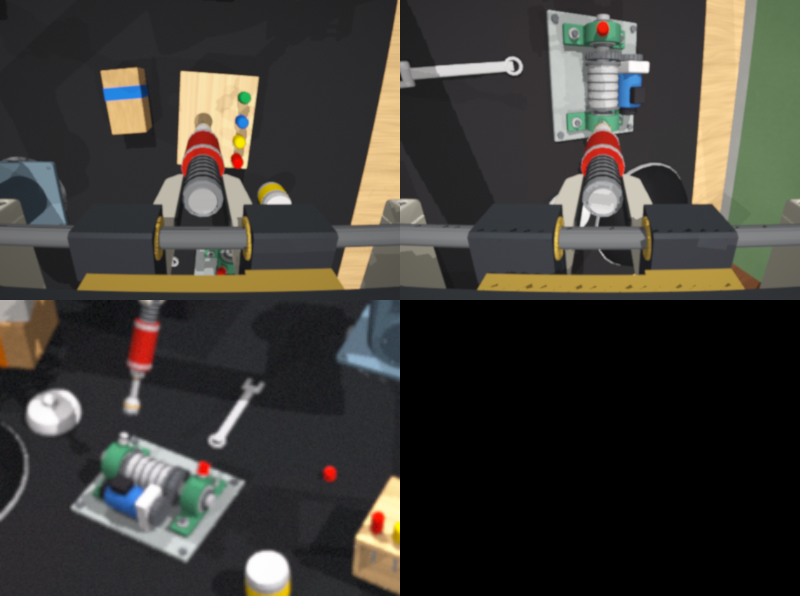

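```bash
python3 - <<'E'
from h import *
np.set_printoptions(precision=1,suppress=True)
o=[]
for n in("h1","h2"):
    f=np.load(n+".npz");Rt=R.from_rotvec(f["rot"])
    P=[[0,0,-.041],[0,0,.019],[0,0,.104],[.021,0,.104],[.014,0,.18],[0,0,.192],[.014,0,.192],[.014*0,.014,.192],[0,-.014,.192]]
    uv=proj(f,Rt.apply(P)+f["ee"]);print(n,uv.tolist())
    p=f["p"][150:300,240:330,::-1].copy();p=cv2.resize(p,None,fx=4,fy=4,interpolation=0)
    for q in uv: cv2.drawMarker(p,tuple(int(x) for x in ((q-[240,150])*4+2)),(255,255,0),0,8,1)
    o.append(p)
cv2.imwrite("pics/c3.png",np.hstack(o))
E
```

```text
h1 [[285.17371235885076, 278.42322950311853], [284.73929165322687, 234.36187220634125], [284.4089216882526, 200.970170739859], [284.4135712788577, 179.28361632993733], [284.23662137687194, 171.85830935122766], [284.2148926365596, 181.40509591372876], [284.2151033605188, 170.05001493735378], [295.6768001624163, 181.40001451741125], [272.75294285579747, 181.41334249253816]]
h2 [[283.92438622695937, 277.95525230019797], [283.81955791467243, 234.03070676665146], [283.7397667669771, 200.7203266246002], [283.72999944567067, 179.0460797685944], [283.6923494015333, 171.64805816551817], [283.6928756812987, 181.19369407700034], [283.6873237899901, 169.84329376584367], [295.1488529061746, 181.1882004736005], [272.23703992906826, 181.20237467414057]]
```

View pics/c3.png

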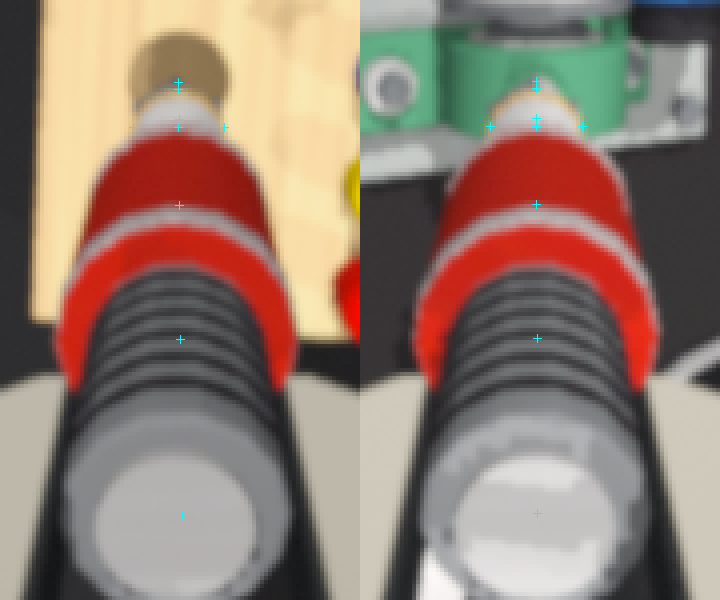

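Gun held (width 29 mm, about 0.43 kg) and centred in the jaw direction. The coupler appears about 1.4 mm to tool -x, and with that offset N ≈ (0.538,-0.344) is right. Next: approach along the axis and log the force.

```bash
cat > push.py <<'E'
from plant import *; from h import *
import sys
np.set_printoptions(precision=2,suppress=True)
N=np.array([.5384,-.3438,.097])
L=np.array([nx,hy,nz])
def rep(f0,h):
    s=state();F=L@(np.array(s["force"])-f0);e=L@(np.array(s["ee_pos"])-N)*1e3
    print(h*1e3,"F(nx,hy,nz)",F,"tcp",e-[0,0,182],"w",round(s["width"]*1e3,2),"t",round(s["time"],2));return F
E
python3 - <<'E'
from push import *
line_to(N+nz*(SEAT+.016),velocity=.05);hold(.1);f0=np.array(state()["force"]);np.save("f0.npy",f0);rep(f0,.016)
for h in(.012,.010,.008,.006,.004,.002,0,-.002):
    line_to(N+nz*(SEAT+h),velocity=.02);F=rep(f0,h)
    if np.hypot(*F[:2])>8 or F[2]>22: break
E
```

```text
16.0 F(nx,hy,nz) [0. 0. 0.] tcp [ 0.23 -0.27 16.32] w 29.09 t 13.91
12.0 F(nx,hy,nz) [-0.91 -0.22  0.08] tcp [-0.12  0.13 11.86] w 29.0 t 14.26
10.0 F(nx,hy,nz) [-0.24  0.02  0.49] tcp [-0.08  0.1   9.87] w 28.98 t 14.51
8.0 F(nx,hy,nz) [-0.43  0.91 -0.8 ] tcp [-0.1   0.11  7.84] w 29.11 t 14.76
6.0 F(nx,hy,nz) [-0.19 -1.27  0.31] tcp [ 0.07 -0.17  6.  ] w 29.26 t 15.01
4.0 F(nx,hy,nz) [ 0.11 -0.53  2.11] tcp [ 0.19 -0.16  4.11] w 29.21 t 15.26
2.0 F(nx,hy,nz) [ 0.12 -0.51 -1.4 ] tcp [-0.29  0.29  1.51] w 28.94 t 15.51
0.0 F(nx,hy,nz) [ 0.26 -0.42 -2.73] tcp [-0.3   0.24 -0.4 ] w 29.03 t 15.76
-2.0 F(nx,hy,nz) [0.02 0.16 7.89] tcp [ 0.82 -0.88 -0.89] w 29.29 t 16.01
```

```bash
python3 - <<'E'
from push import *
f0=np.load("f0.npy")
for h in(-.004,-.006,-.008,-.010,-.012,-.0135):
    line_to(N+nz*(SEAT+h),velocity=.02);hold(.15);F=rep(f0,h)
    if np.hypot(*F[:2])>10 or F[2]>26: break
hold(.5);rep(f0,h)
p=grab_frame("wrist")[0][150:300,240:330,::-1];q=grab_frame("scene")[0][130:260,120:260,::-1]
cv2.imwrite("pics/e.png",np.hstack([cv2.resize(p,(360,600),interpolation=0),cv2.resize(q,(430,600))]))
E
```

```text
-4.0 F(nx,hy,nz) [-0.42  0.05 13.13] tcp [ 1.12 -1.11 -2.41] w 29.21 t 16.41
-6.0 F(nx,hy,nz) [-0.65  0.6  13.75] tcp [ 1.19 -1.18 -4.33] w 28.82 t 16.81
-8.0 F(nx,hy,nz) [-1.26  0.4  15.58] tcp [ 1.3  -1.27 -6.19] w 28.95 t 17.21
-10.0 F(nx,hy,nz) [-0.83  1.08 17.16] tcp [ 1.38 -1.35 -8.09] w 29.33 t 17.61
-12.0 F(nx,hy,nz) [-1.15  0.37 16.63] tcp [ 1.46 -1.46 -9.98] w 29.1 t 18.01
-13.5 F(nx,hy,nz) [-0.9   1.57 16.73] tcp [  1.52  -1.49 -11.41] w 29.37 t 18.41
-13.5 F(nx,hy,nz) [-1.04  0.65 17.51] tcp [  1.53  -1.49 -11.39] w 29.37 t 18.91
```

View pics/e.png

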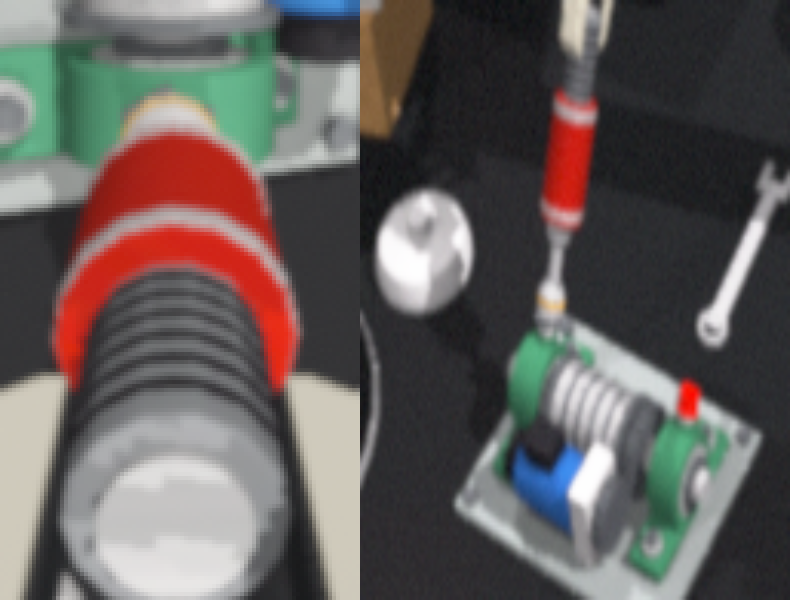

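Contact came with the seat at about the nipple top (-1 mm), so the head is inside. The force then follows the spring line from 12 to 17 N. I'll push about 2 mm more for margin, correct the 1.5 mm lateral arm sag, and check squareness.

```bash
python3 - <<'E'
from push import *
f0=np.load("f0.npy")
for h in(-.0145,-.0155):
    line_to(N+nz*(SEAT+h)-nx*.0012+hy*.0012,ATT,velocity=.02)
    Fs=[]
    for _ in range(5): hold(.1);Fs.append(L@(np.array(state()["force"])-f0))
    print("mean F",np.mean(Fs,0),np.std(Fs,0));rep(f0,h)
    if np.mean(Fs,0)[2]>20: print("STOP?");break
z=R.from_rotvec(state()["tcp_rot"]).apply([0,0,1]);print("angle",np.arccos(-z@nz))
E
```

```text
mean F [-0.92  0.73 17.53] [0.53 0.38 0.25]
-14.5 F(nx,hy,nz) [-0.45  0.37 17.22] tcp [  0.6   -0.51 -12.26] w 28.98 t 19.76
mean F [-0.79  0.55 17.47] [0.43 0.23 0.27]
-15.5 F(nx,hy,nz) [-0.44  0.65 17.8 ] tcp [  0.66  -0.57 -13.2 ] w 29.14 t 20.51
angle 0.005456484686872055
```

```bash
python3 - <<'E'
from push import *
sign_off();rep(np.load("f0.npy"),-.0155)
E
```

```text
the job is handed in; nothing more can be done
the job is handed in; nothing more can be done
```

I took the grease gun from the rack, pressed its coupler onto the bare nipple and pushed the nozzle in. I then handed the job in while still holding it there, at about 20.5 s of the 42 s allowed. No verdict was reported.

**Last checks:**
- **Push:** the force along the nipple held steady at about 17.5 N, with no jump to suggest a hard stop. By the spring data that means the nozzle is about 13.7 mm in. TCP travel past the estimated nipple top gives about 13 mm, which agrees.
- **Squareness:** the tool axis is 0.005 rad from the estimated nipple axis, and sideways force is under 1 N.
- **Grip:** finger width is 29.1 mm on the 30 mm grip, so the gun was still held.

**Less certain:**
- **Snap:** I did not see it directly. I inferred it because the solid contact came where the coupler floor should meet the head. A small force peak and drop just before fits the jaws passing over.
- **Nipple position:** the camera and plate estimates differed by up to about 6 mm along x. I used the wrist camera's value, allowing for the gun's offset in the grip. The small sideways force supports that choice.
- **Other objects:** I did not measure the other objects again at the end. In the views taken on the way nothing looked disturbed.

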